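# Stamp a carton in the plunger press

## Task

Slide the small brown carton along the bed of the stamping press, without lifting it, until it is up against the end stop under the plunger. Then push the black plunger head all the way down to its stop, let it spring back up, and leave the carton there at the stop. Do not disturb the other loose things on the bench.

Things in the scene. Friction and masses are not known exactly. Their poses are not given: they have to be found in the camera images.
- stamp_press: Press fixed to the bench: aluminium bed 92 (x) by 250 mm (y), top 8 mm above the bench, two steel guide lips along y (66 mm apart inside, 14 mm high), grey C-frame beside it. Origin: bed centre at bench height; z up; +x across the bed to the C-frame's column, +y along it to its open end at y = 0.125. A black line at y = 0 shows where the carton's trailing end lies when at the stop.
- end_stop (a point): Middle of the inner face of the end stop, a block across the bed's -y end, 34 mm high above the bed; this point is at y = -0.110 in the press's frame, 25.5 mm above the bed.
- plunger_top (a point): Centre of the flat top of the plunger's black mushroom head (36 mm across), 180 mm above the bench when up; moves down with it. Its axis is at x = 0, y = -0.085 in the press's frame. Below the head the frame's grey arm spans y = -0.106 to -0.064, z = 0.093 to 0.126, from x = -0.021 back to the column (x = 0.051 to 0.081).
- plunger (a joint): Plunger travel in m: 0 is fully up (at rest), 0.020 fully down at its stop, where the rubber stamp face just touches the top of a carton below. A spring returns it: about 3 N to start it moving, about 11 N at the stop.
- carton_center (a point): Centre of the loose small brown carton, 61 (its x) by 110 (its y) by 51 mm high, closed, rigid, 25.5 mm above its underside, 0.09 to 0.21 kg. It stands on the bed between the lips, its length along the bed, 35 to 90 mm short of the end stop. At the stop its centre is at y = -0.055 in the press's frame.
- case_lid_corner (a point): Fixed obstacle: top corner, next to the press, of the raised lid of the open black tool case at the left. From this point the lid reaches 0.54 m to +y and stands upright, 45 mm thick, down to the case at z = 0.11; the case's open body (0.11 m high) extends from the lid 0.36 m to -x and 0.54 m to +y.
- vice_top (a point): Fixed obstacle: top of the back (+x) end of the bench vice that stands between robot and press. The vice is up to 182 mm high and reaches from this point 10 mm to +x, 260 mm to -x and 108 mm to either side in y.
- nipple_center (a point): Centre (half-way up) of a bystander to be left alone: brass hex nipple, 32x36 mm, 38 mm high, standing loose on the bench near the press.
- tin_center (a point): Centre (half-way up) of a bystander to be left alone: low round tin, 64 mm across, 32 mm high, standing loose on the bench near the press.
- die_center (a point): Centre (half-way up) of a bystander to be left alone: grey steel die head, 52 mm across, 49 mm high, standing loose on the bench near the press.

How it is judged (in metres and radians):
On the way, in this order (a step that is already met when the one before it is completed fails the run):
1. the carton has been slid against the end stop (y of carton_center in the frame of stamp_press between -0.062 and -0.048 m and angle between carton_center's own z axis and vertical below 0.1 rad and value of joint plunger below 0.004 m), for 0.2 s.
2. the plunger is pressed down to its stop with the carton at the end stop (y of carton_center in the frame of stamp_press between -0.062 and -0.048 m and angle between carton_center's own z axis and vertical below 0.1 rad and value of joint plunger above 0.0185 m), for 0.1 s.
At the end, for the whole second after the job is handed in: The carton lies flat at the end stop (within 7 mm of it), and the plunger, after having been pressed to its stop (at least 18.5 of 20 mm) over the carton, is back up (within 2 mm) (y of carton_center in the frame of stamp_press between -0.062 and -0.048 m and angle between carton_center's own z axis and vertical below 0.1 rad and value of joint plunger below 0.002 m); the robot touches nothing.
It fails at once if the carton is lifted (more than 12 mm) off the bed (z of carton_center in the frame of stamp_press above 0.0455 m).
It fails at once if the brass nipple is disturbed (moved more than 20 mm) (distance of nipple_center from where it was at the start of the episode above 0.02 m).
It fails at once if the round tin is disturbed (moved more than 20 mm) (distance of tin_center from where it was at the start of the episode above 0.02 m).
It fails at once if the die head is disturbed (moved more than 20 mm) (distance of die_center from where it was at the start of the episode above 0.02 m).
It also fails if it takes over 48 s, if anything falls off the work surface, if the arm or the gripper's body presses on something with over 40 N, if the wrist force passes 120 N, or if a joint passes its speed limit or range.

## Robot

A 6-joint arm with a two-finger parallel gripper is mounted at the origin on a cart in front of the work surface, level with it; the furniture and walls round the work are solid. World frame = base frame: x ahead of the robot, y to its left, z up, the work surface at z = 0. Lengths are in mm, angles in degrees, forces in N, time in s.
With the tool pointing down it reaches from about 350 to 850 mm from the base axis. Payload 8.1 kg.
Tool frame: the origin (TCP) lies at the very end of the fingers, on their centre line; the grasp point (between the pads) lies 19 mm behind it; z points along the fingers, y is the direction in which the jaws open and shut (so a half turn about z gives the same grasp; the last joint's range is limited). The gripper opens to 85 mm and grips with 20 to 120 N. Pads are 22 mm wide; open, the fingers measure 114 mm over their backs; the gripper's body (76 mm by 85 mm) begins 54 mm behind the grasp point. The pads swing forward as they close: fully open they stand 13 mm farther back than shut.
Start: joints at [59.221, 7.471, 85.268, -0, 87.261, -4.893], TCP at [261.931, 539.812, 208.892] pointing down, gripper open.
Joint ranges: [-169.43, 169.43], [-51.17, 129.36], [1.28, 143.12], [-76.62, 256.62], [0, 156.53], [-152.29, 152.29]. Speed limits (degrees/s): [136.94, 136.94, 159.86, 180, 180, 180].

## Interface

Orientations are given as [roll, pitch, yaw] about the fixed x, y, z axes, in that order (R = Rz(yaw) Ry(pitch) Rx(roll)).
In Python, from bench import r gives the robot as it stands.
- The arm moves only by the shell command python3 -m jog 'ROWS' [OPENING] [FORCE]. ROWS is JSON, a list of rows, each a list of 6 numbers: the shift along the tool's x, y, z normalised to -1 to 1, where 1 is 0.25 m, then the turn, a rotation vector about the tool's x, y, z normalised to -1 to 1, where 1 is pi rad. In form: [[x, y, z, ax, ay, az], ...]. A call has 1 to 10 rows; each row is the pose to reach, as a shift and turn from the pose commanded when the call began, along the tool's axes at that moment, turning the shorter way round; what a row does not reach only later rows make up. A row lasts 1/10 s, in which the tool goes at most 50 mm and 8.59 degrees, less where a joint would pass 70% of its speed; a pose out of reach is approached as far as the arm can. A call with a number of a shift or a turn outside -1 to 1 is refused whole. A call with a gripper value outside its range is refused whole. OPENING is the opening, from 0 (shut) to 1 (fully open), set as the call begins (- or left out, the last holds). The fingers move at their own pace and stop on an object; FORCE is the grip in N (left out, the last holds). Time passes only in rows, so rows that repeat a pose let the fingers close. It gives the time, the measured TCP pose, the force and the opening at its end, in the units of the state.
- r.sense(): the state, without advancing time (a new reading comes with each control period).
- r.snapshot(name): name is "side" or "top" or "wrist"; returns a dict with "pixels" (384x512x3 uint8, red, green, blue), "intrinsics" (3x3 intrinsics, pixels), "extrinsics" (4x4, takes a point from camera to world coordinates). Camera axes: x right, y down, z forward; pixel columns grow to the right and rows downward; lengths in mm; the calibration is good to about 2 mm. A picture is of the moment at which its call begins. There is no depth.
- r.hand_in(): hands the job in, once; it reports no verdict.
The state is a dict: "time": time; "joint_pos": joint angles; "qd": joint speeds; "joint_efforts": joint torques, N m; "tool_pos": TCP position; "tcp_rot": TCP orientation; "ft_force": force on the tool from outside, world axes, zero at the start; "wrist_torque": the same for the moment, N m; "finger_gap": finger opening in mm.
Only numpy, scipy, OpenCV 4.12 (cv2) and the standard library are available. Lean on these libraries where they do the work, as an engineer would, in place of code of your own. Each camera call takes 0.05 s, during which the arm holds its last target.

## Working session

There is one attempt and no reset: what is moved stays moved. The work goes in short steps, Python scripts to look and compute and a shell command to move; the robot and the scene stay as the last step left them, time stands still between calls to the robot, and variables do not carry over. Pictures are saved under pics/ and viewed, and the job is handed in when it is done.

```bash
ls; mkdir -p pics
python3 - <<'E'
from bench import r
import cv2,numpy as np,json
s=r.sense();print({k:np.round(v,2).tolist() for k,v in s.items()})
np.set_printoptions(suppress=True,precision=3)
for n in("side","top","wrist"):
    d=r.snapshot(n);cv2.imwrite(f"pics/{n}0.png",cv2.cvtColor(np.array(d["pixels"],dtype=np.uint8),cv2.COLOR_RGB2BGR))
    print(n,np.array(d["intrinsics"]),np.array(d["extrinsics"]))
E
```

```text
pics
{'time': 0.0, 'joint_pos': [59.22, 7.51, 85.33, 0.0, 87.26, -4.89], 'qd': [0.03, -0.02, 0.05, 0.02, 0.06, 0.03], 'joint_efforts': [0.0, -56.94, -50.06, -0.0, 0.01, -0.0], 'tool_pos': [261.61, 539.32, 207.86], 'tcp_rot': [-179.9, -0.01, 154.12], 'ft_force': [-0.31, 0.03, -0.53], 'wrist_torque': [-0.02, -0.0, 0.02], 'finger_gap': 85.18}
side [[365.521   0.    255.436]
 [  0.    365.521 196.585]
 [  0.      0.      1.   ]] [[ -0.999  -0.017   0.04  533.517]
 [ -0.043   0.542  -0.84  738.003]
 [ -0.008  -0.84   -0.542 795.851]
 [  0.      0.      0.      1.   ]]
top [[385.864   0.    251.113]
 [  0.    385.864 191.452]
 [  0.      0.      1.   ]] [[   0.01    -0.987    0.162  389.876]
 [  -1.      -0.01    -0.001 -110.908]
 [   0.003   -0.162   -0.987 1367.566]
 [   0.       0.       0.       1.   ]]
wrist [[314.228   0.    258.153]
 [  0.    314.228 195.232]
 [  0.      0.      1.   ]] [[  0.438   0.862   0.257 196.625]
 [  0.899  -0.419  -0.127 572.14 ]
 [ -0.002   0.286  -0.958 372.583]
 [  0.      0.      0.      1.   ]]
```

View pics/side0.png

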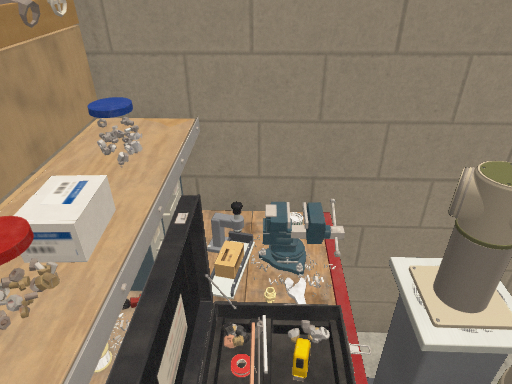

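View pics/top0.png

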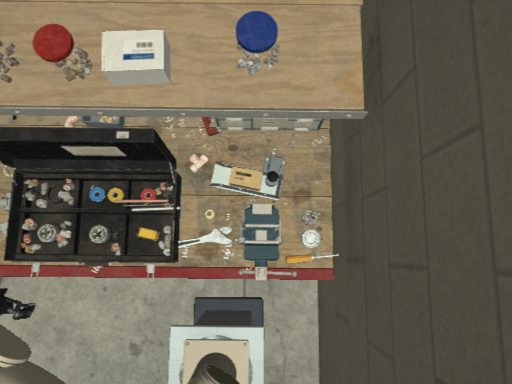

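View pics/wrist0.png

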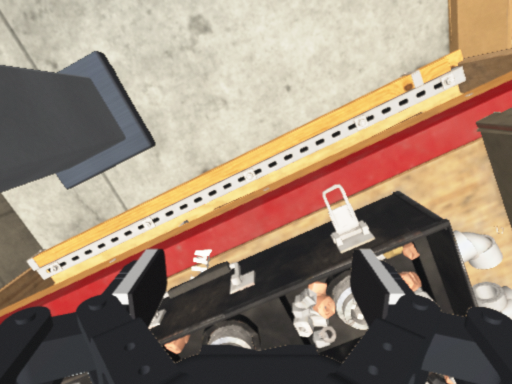

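Side view: the carton is at about (228,258) and the plunger at (237,208). Top view: the press runs from (212,178) to (283,185), with the vice at (262,232). I'll enlarge both to read pixels more precisely.

Run:
```python
import cv2
a=cv2.imread("pics/top0.png")[110:250,170:350];cv2.imwrite("pics/topz.png",cv2.resize(a,None,fx=4.4,fy=4.2,interpolation=cv2.INTER_CUBIC)[:,:800])
a=cv2.imread("pics/side0.png")[190:310,195:345];cv2.imwrite("pics/sidez.png",cv2.resize(a,None,fx=5,fy=5,interpolation=cv2.INTER_CUBIC))
```

```text
(no output)
```

View pics/topz.png

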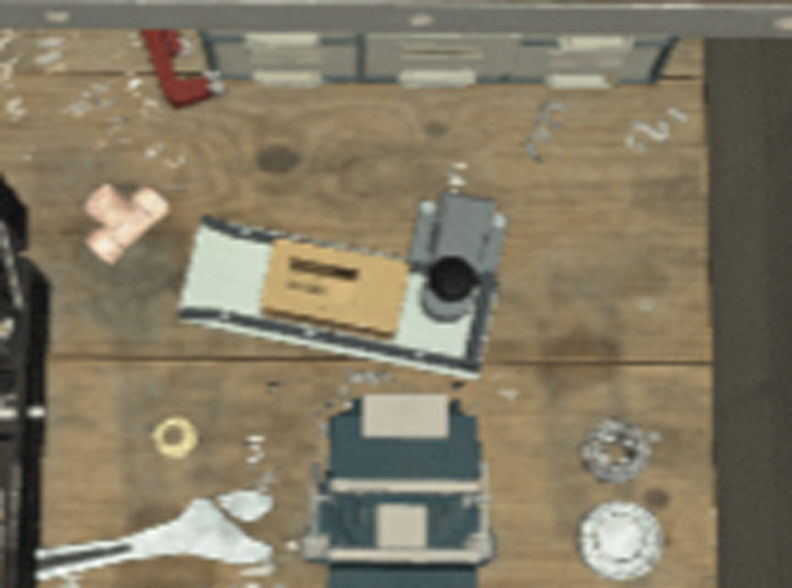

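View pics/sidez.png

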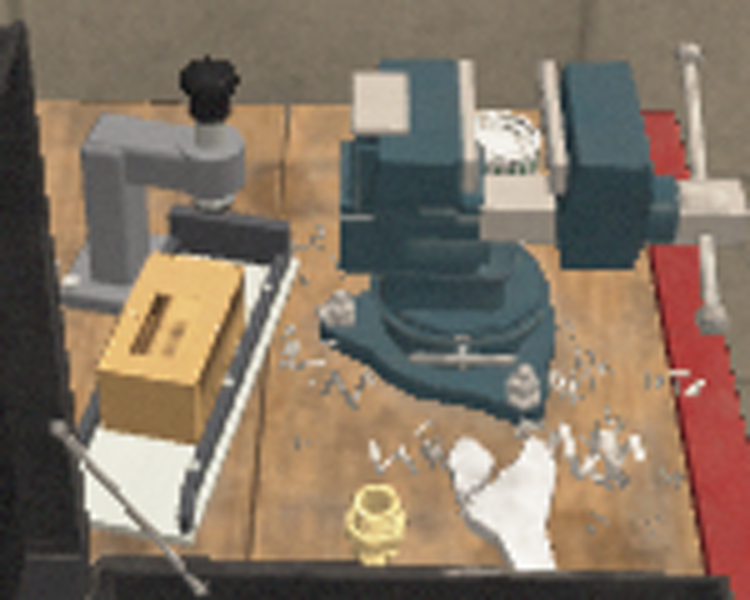

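```bash
cat > h.py <<'E'
import numpy as np
K={'side':np.array([[365.521,0,255.436],[0,365.521,196.585],[0,0,1]]),'top':np.array([[385.864,0,251.113],[0,385.864,191.452],[0,0,1]])}
from bench import r
def cams():
    return {n:(np.array(d["intrinsics"]),np.array(d["extrinsics"])) for n in('side','top') for d in [r.snapshot(n)]}
def proj(c,P):
    K,T=c;p=(np.asarray(P)-T[:3,3])@T[:3,:3];q=p@K.T;return q[...,:2]/q[...,2:]
def ray(c,uv,z):
    K,T=c;d=T[:3,:3]@np.linalg.solve(K,[uv[0],uv[1],1]);o=T[:3,3];return o+d*(z-o[2])/d[2]
def tp(X,Y):return ((X+.5)/4.4-.5+170,(Y+.5)/4.2-.5+110)
def sd(X,Y):return ((X+.5)/5-.5+195,(Y+.5)/5-.5+190)
E
python3 - <<'E'
from h import *
import pickle
from scipy.optimize import least_squares
C=cams();pickle.dump(C,open('c.pkl','wb'))
np.set_printoptions(suppress=True,precision=1)
M=[('top',tp(180,318),(-46,125,8)),('top',tp(203,220),(46,125,8)),('top',tp(478,377),(-46,-125,8)),('top',tp(451,278),(0,-85,178)),
('side',sd(195,540),(-46,125,8)),('side',sd(297,260),(-46,-125,8)),('side',sd(209,73),(0,-85,178)),('side',sd(290,228),(-46,-110,42)),]
def w(p,m):
    c,s=np.cos(p[2]),np.sin(p[2]);return np.array([p[0]+c*m[0]-s*m[1],p[1]+s*m[0]+c*m[1],m[2]])
def f(p):return np.concatenate([proj(C[n],w(p,m))-uv for n,uv,m in M])
s=least_squares(f,[600,-100,0],loss='soft_l1',x_scale=[100,100,.1]);p=s.x
print(p[:2],np.degrees(p[2]));print(f(p).reshape(-1,2))
np.save('press.npy',p)
def inv(P):
    c,s_=np.cos(p[2]),np.sin(p[2]);d=np.array(P[:2])-p[:2];return c*d[0]+s_*d[1],-s_*d[0]+c*d[1]
for n,pts in(('top',[tp(277,240),tp(408,262),tp(393,336),tp(262,309)]),('side',[sd(155,255),sd(245,268),sd(198,385),sd(100,370)])):
    for q in pts:print(n,ray(C[n],q,59),np.array(inv(ray(C[n],q,59))))
print('plunger',w(p,(0,-85,180)))
for nm,n,q,z in(('nip',"top",tp(176,437),38),('nip','side',sd(377,495),38),('tin','top',tp(620,540),32),('die','top',tp(617,450),49)):print(nm,ray(C[n],q,z))
# lid
for n,q in(('top',(164,130)),('top',(177,162))):print('lid',ray(C[n],q,330))
print(ray(C['side'],(197,197),330))
E
```

```text
[652.8 -95.4] -10.8429906077689
[[-0.9  0.5]
 [-0.7 -0.7]
 [-0.   0.2]
 [ 0.3 -0.5]
 [-0.1 -0.6]
 [ 0.4 -0.8]
 [-0.4 -0.7]
 [ 0.6  0.4]]
top [690.4 -47.4  59. ] [27.8 54.2]
top [ 672.9 -150.9   59. ] [ 30.1 -50.8]
top [ 610.8 -139.5   59. ] [-33.  -51.2]
top [632.2 -36.7  59. ] [-31.3  53.8]
side [ 671.1 -146.1   59. ] [ 27.5 -46.4]
side [ 613.8 -135.5   59. ] [-30.8 -46.8]
side [633.4 -31.3  59. ] [-31.1  59.3]
side [691.4 -41.6  59. ] [27.8 60. ]
plunger [ 636.9 -178.9  180. ]
nip [528.3  30.   38. ]
nip [529.9  29.2  38. ]
tin [ 447.7 -318.7   32. ]
die [ 520.  -314.8   49. ]
lid [731.4 133.  330. ]
lid [640.   92.9 330. ]
[705.7  22.3 330. ]
```

Run:
```python
import cv2
a=cv2.imread("pics/top0.png")[100:220,110:270];cv2.imwrite("pics/topz2.png",cv2.resize(a,None,fx=5,fy=5,interpolation=cv2.INTER_CUBIC))
a=cv2.imread("pics/side0.png")[180:300,130:290];cv2.imwrite("pics/sidez2.png",cv2.resize(a,None,fx=5,fy=5,interpolation=cv2.INTER_CUBIC))
```

```text
(no output)
```

View pics/topz2.png

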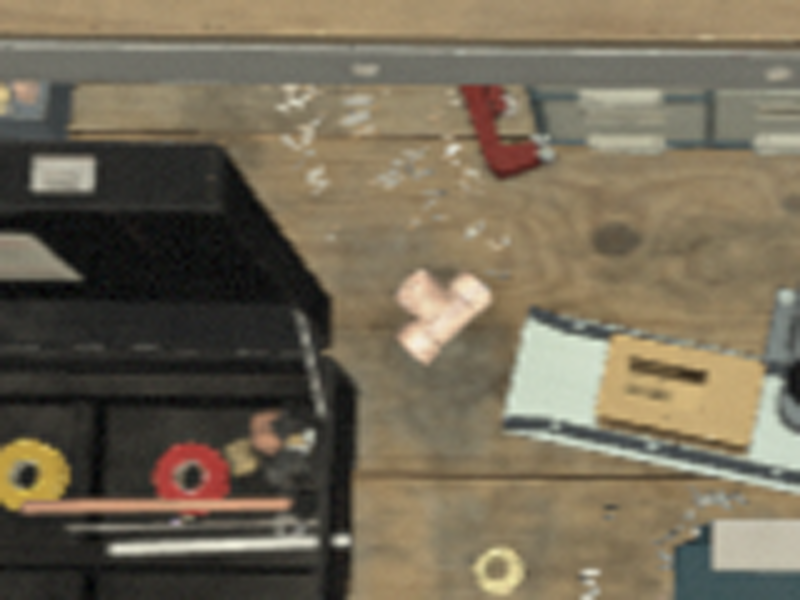

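View pics/sidez2.png

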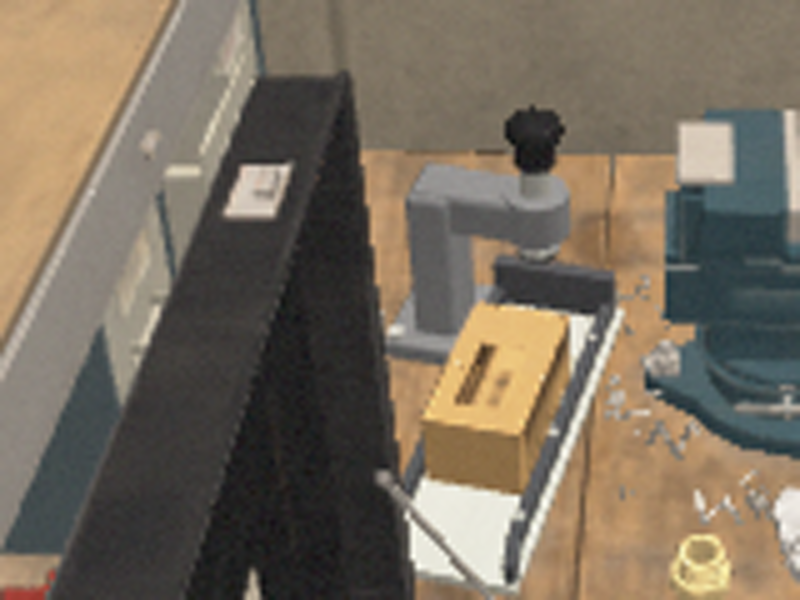

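Run:
```python
from h import *
import pickle
C=pickle.load(open('c.pkl','rb'))
from scipy.optimize import least_squares
z=lambda X,Y,o:((X+.5)/5-.5+o[0],(Y+.5)/5-.5+o[1])
T=(110,100);S=(130,180)
for a,b in(((222,212),(347,72)),((213,145),(258,75))):
    a=z(*a,T);b=z(*b,S)
    s=least_squares(lambda p:np.concatenate([proj(C['top'],p)-a,proj(C['side'],p)-b]),[700,70,300]);print('lid',s.x.round(1),s.fun.round(2))
# shelf end corner (right in top: (364,109)); side (199,119)
s=least_squares(lambda p:np.concatenate([proj(C['top'],p)-(364,109),proj(C['side'],p)-(199,119)]),[800,-300,400]);print('shelf',s.x,s.fun)
# vice back top: top zoom(405,398..), side zoom (380,72)..
def f(a,b,n):
    s=least_squares(lambda p:np.concatenate([proj(C['top'],p)-a,proj(C['side'],p)-b]),[550,-120,180]);print(n,s.x.round(1),s.fun.round(2))
f(tp(362,395),sd(353,72),'vice tl');f(tp(448,395),sd(353,72),'vice tr')
print(proj(C['top'],np.array([[700,100,300.]])))
```

```text
lid [672.9 137.8 412.2] [-0.01 -0.3   0.22  0.06]
lid [707.1 143.7 414. ] [ 0.    0.01 -0.01 -0.  ]
shelf [ 783.68692479 -421.47694815  354.90473037] [ 0.12352836  1.96193901 -2.2864894  -0.64282343]
vice tl [ 544.3 -115.4  220.3] [ 0.1  -1.18  1.1   0.19]
vice tr [ 547.5 -176.   179.9] [ 0.02 -0.28  0.27  0.05]
[[177.32679647 144.00113239]]
```

```bash
cat > d.py <<'E'
import sys
from bench import r
import numpy as np
from scipy.spatial.transform import Rotation as R
def go(P,rpy=None,press=False):
    s=r.sense();R0=R.from_euler('xyz',s['tcp_rot'],degrees=True)
    P=np.array(P,float)
    if press:
        p=np.load('press.npy');c,q=np.cos(p[2]),np.sin(p[2])
        P=np.array([p[0]+c*P[0]-q*P[1],p[1]+q*P[0]+c*P[1],P[2]])
    d=R0.inv().apply(P-np.array(s['tool_pos']))/250
    t=(R0.inv()*R.from_euler('xyz',rpy,degrees=True)).as_rotvec()/np.pi if rpy else np.zeros(3)
    print('t',s['time'],'target',P.round(1),'row',np.round(np.r_[d,t],4).tolist(),'rows>=',np.linalg.norm(d)*5,np.linalg.norm(t)*180/8.59)
    print('F',np.round(s['ft_force'],1),'j',np.round(s['joint_pos'],1),'tcp',np.round(s['tool_pos'],1),np.round(s['tcp_rot'],1))
E
python3 -c "
from d import *
go([400,360,280],[180,0,130])"
```

```text
t 0.25 target [400. 360. 280.] row [-0.8109, -0.4051, -0.2861, -0.0003, 0.0, 0.134] rows>= 4.7525447722890135 2.8071237284926163
F [ 0.7 -0.  -0.2] j [59.2  7.5 85.3 -0.  87.3 -4.9] tcp [261.8 539.6 208.4] [-180.    -0.   154.1]
```

```bash
python3 -m jog '[[-0.27,-0.135,-0.1,0,0,0.045],[-0.54,-0.27,-0.19,0,0,0.09],[-0.81,-0.405,-0.286,0,0,0.134],[-0.81,-0.405,-0.286,0,0,0.134],[-0.81,-0.405,-0.286,0,0,0.134],[-0.81,-0.405,-0.286,0,0,0.134]]' 0
python3 -c "
from d import *
go([540,150,290],[180,0,100])"
```

```text
time: 0.85
tool_pos: [403.2, 357.5, 282.7]
tcp_rot: [179.8, 0.1, 129.7]
ft_force: [0.2, 0.2, 0.4]
finger_gap: 0.3
t 0.85 target [540. 150. 290.] row [-0.9881, -0.1092, -0.028, 0.0012, 0.0002, 0.1651] rows>= 4.972820986482322 3.4593699413641414
F [0.2 0.2 0.4] j [36.2 -3.3 88.7 -0.1 94.4 -3.6] tcp [403.2 357.5 282.7] [1.798e+02 1.000e-01 1.297e+02]
```

```bash
python3 -m jog '[[-0.33,-0.036,-0.01,0,0,0.05],[-0.66,-0.073,-0.02,0,0,0.1],[-0.988,-0.109,-0.028,0,0,0.165],[-0.988,-0.109,-0.028,0,0,0.165],[-0.988,-0.109,-0.028,0,0,0.165],[-0.988,-0.109,-0.028,0,0,0.165],[-0.988,-0.109,-0.028,0,0,0.165]]'
python3 -c "
from d import *
go([0,92,240],[180,0,79.2],press=True)"
```

```text
time: 1.55
tool_pos: [537.9, 153.2, 286.6]
tcp_rot: [-179.9, -0.0, 100.2]
ft_force: [-0.2, 0.2, -0.8]
finger_gap: -0.2
t 1.55 target [670.2  -5.  240. ] row [-0.7165, 0.4092, 0.1856, -0.0004, -0.0001, 0.1166] rows>= 4.2286135908487505 2.4422814069144376
F [-0.2  0.2 -0.8] j [10.6  0.1 84.9  0.  95.   0.4] tcp [537.9 153.2 286.6] [-179.9   -0.   100.2]
```

```bash
python3 -m jog '[[-0.2,0,0,0,0,0.04],[-0.4,0,0,0,0,0.08],[-0.6,0,0,0,0,0.116],[-0.65,0.1,0.05,0,0,0.116],[-0.716,0.25,0.1,0,0,0.116],[-0.716,0.409,0.186,0,0,0.116],[-0.716,0.409,0.186,0,0,0.116],[-0.716,0.409,0.186,0,0,0.116],[-0.716,0.409,0.186,0,0,0.116]]'
python3 - <<'E'
from d import *
import cv2
go([0,92,28],[180,0,79.2],press=True)
for n in("side","top","wrist"):
    a=cv2.cvtColor(r.snapshot(n)["pixels"],cv2.COLOR_RGB2BGR)
    if n=='side':a=cv2.resize(a[150:310,160:360],None,fx=4,fy=3.75)[:600,:800]
    if n=='top':a=cv2.resize(a[100:250,170:330],None,fx=4,fy=4)
    cv2.imwrite(f"pics/{n}1.png",a)
E
```

```text
time: 2.45
tool_pos: [670.2, -2.7, 242.3]
tcp_rot: [179.9, -0.0, 79.5]
ft_force: [-0.3, -0.0, 0.4]
finger_gap: 0.2
t 2.45 target [670.2  -5.   28. ] row [-0.0094, 0.0, 0.8572, 0.0005, -0.0001, 0.0018] rows>= 4.286234043944625 0.038745394042791
F [-0.3 -0.   0.4] j [-4.6 17.7 70.1  0.  92.1  5.9] tcp [670.2  -2.7 242.3] [179.9  -0.   79.5]
```

View pics/side1.png

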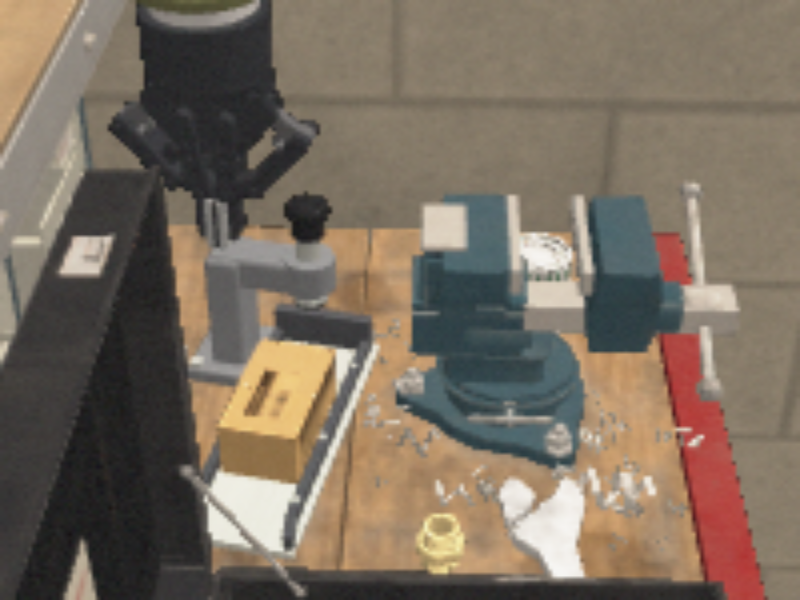

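View pics/wrist1.png

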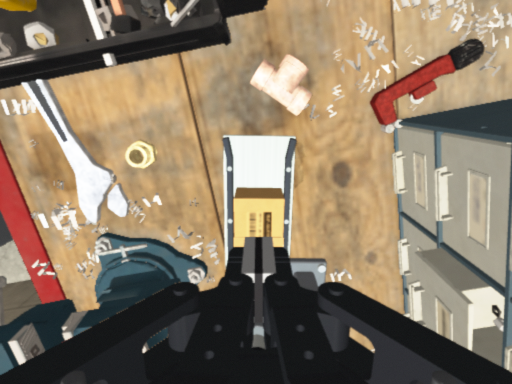

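Run:
```python
from h import *
import pickle
C=pickle.load(open('c.pkl','rb'))
q=proj(C['side'],r.sense()['tool_pos']);print(q,(q-(160,150))*(4,3.75))
d=r.snapshot('wrist');W=(np.array(d["intrinsics"]),np.array(d["extrinsics"]))
print(proj(W,r.sense()['tool_pos']))
p=np.load('press.npy');c,s=np.cos(p[2]),np.sin(p[2])
for pt in ((29,125,22),(-40,125,8),(40,125,8)):
  print(proj(W,[p[0]+c*pt[0]-s*pt[1],p[1]+s*pt[0]+c*pt[1],pt[2]]))
# bed y of carton rear top/bottom edges
for uv,z in(((258,189),59),((258,199),59),((258,136),8),((258,210),59)):
  P=ray(W,uv,z)[:2]-p[:2];print(uv,z,c*P[0]+s*P[1],-s*P[0]+c*P[1])
```

```text
[215.76812889 220.22122232] [223.07251557 263.32958372]
[257.6938758  236.59527042]
[281.10385837 137.45450953]
[225.49403874 136.0316455 ]
[289.01484773 136.25781874]
(258, 189) 59 0.9725750336590444 70.09288222883893
(258, 199) 59 1.0178597714543702 58.003773785225384
(258, 136) 8 0.9202846610385897 125.18340996859745
(258, 210) 59 1.0686832254229497 44.43606253375169
```

View pics/top1.png

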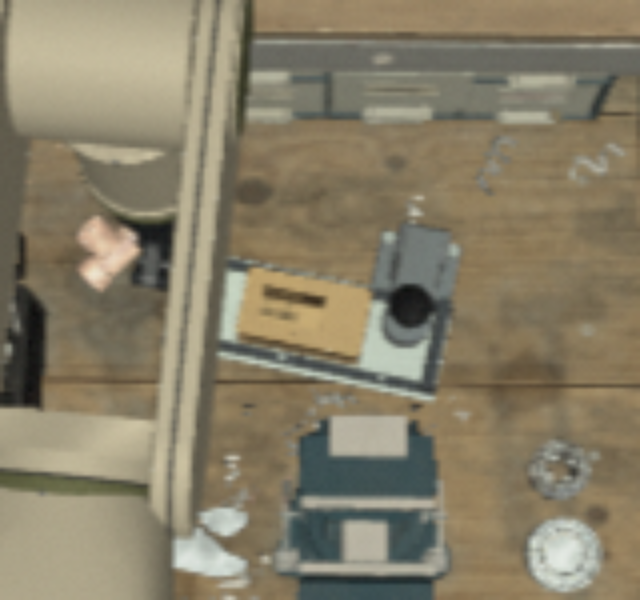

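```bash
python3 -m jog '[[-0.009,0.004,0.2,0,0,0.002],[-0.009,0.004,0.4,0,0,0.002],[-0.009,0.004,0.55,0,0,0.002],[-0.009,0.004,0.7,0,0,0.002],[-0.009,0.004,0.8,0,0,0.002],[-0.009,0.004,0.855,0,0,0.002],[-0.009,0.004,0.855,0,0,0.002],[-0.009,0.004,0.855,0,0,0.002]]'
python3 - <<'E'
from d import *
import cv2
go([1,20,28],[180,0,79.2],press=True)
for n in("side","wrist"):
    a=cv2.cvtColor(r.snapshot(n)["pixels"],cv2.COLOR_RGB2BGR)
    if n=='side':a=cv2.resize(a[150:310,160:360],None,fx=4,fy=3.75)[:600,:800]
    cv2.imwrite(f"pics/{n}2.png",a)
E
```

```text
time: 3.45
tool_pos: [672.1, -6.8, 29.2]
tcp_rot: [179.9, -0.0, 79.0]
ft_force: [0.4, -1.1, 1.4]
finger_gap: -0.0
t 3.45 target [657.6 -75.9  28. ] row [-0.2825, -0.0043, 0.0046, 0.0008, -0.0001, -0.0008] rows>= 1.4127521763274649 0.024136034167601572
F [ 0.4 -1.1  1.4] j [-4.9 26.3 82.1  0.  71.5  6. ] tcp [672.1  -6.8  29.2] [179.9  -0.   79. ]
```

View pics/side2.png

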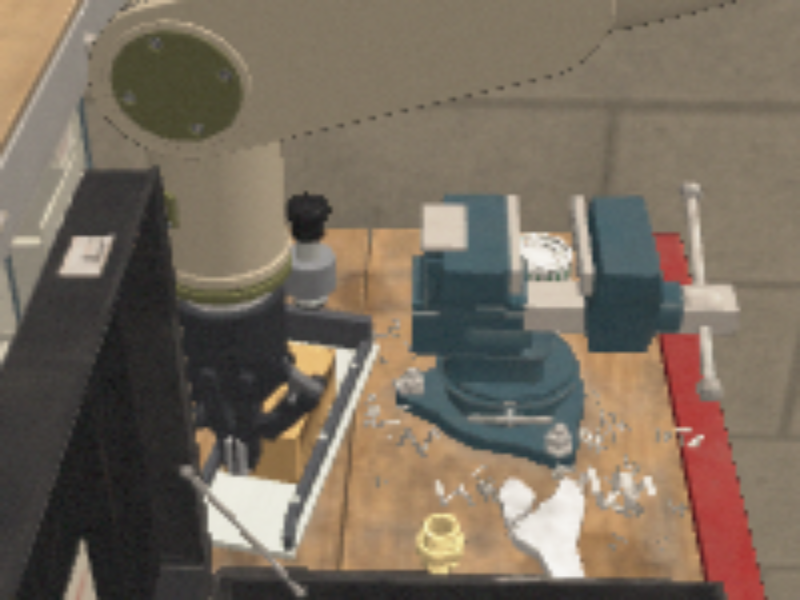

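View pics/wrist2.png

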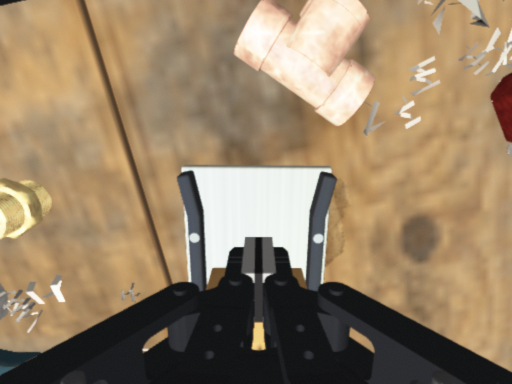

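Fingertips at wrist pixel (258,240) are centred between the lips and behind the carton. Now I'll push slowly.

```bash
python3 -m jog '[[-0.02,0,0.005,0,0,0],[-0.04,0,0.005,0,0,0],[-0.06,0,0.005,0,0,0],[-0.08,-0.002,0.005,0,0,0],[-0.1,-0.002,0.005,0,0,0],[-0.12,-0.003,0.005,0,0,0],[-0.14,-0.003,0.005,0,0,0],[-0.16,-0.003,0.005,0,0,0],[-0.18,-0.004,0.005,0,0,0],[-0.2,-0.004,0.005,0,0,0]]'
python3 -c "
from d import *
go([1,18,28],[180,0,79.2],press=True)"
```

```text
time: 4.55
tool_pos: [660.4, -55.9, 25.9]
tcp_rot: [180.0, -0.0, 79.1]
ft_force: [0.3, 1.3, 1.1]
finger_gap: 0.2
t 4.55 target [657.2 -77.9  28. ] row [-0.0886, 0.0042, -0.0083, 0.0, -0.0, -0.0008] rows>= 0.44532515549263096 0.016983557801092584
F [0.3 1.3 1.1] j [-9.3 25.3 83.7  0.  71.   1.7] tcp [660.4 -55.9  25.9] [180.   -0.   79.1]
```

```bash
python3 -m jog '[[-0.012,0,-0.004,0,0,0],[-0.024,0.002,-0.006,0,0,0],[-0.036,0.002,-0.006,0,0,0],[-0.048,0.002,-0.006,0,0,0],[-0.06,0.002,-0.006,0,0,0],[-0.072,0.003,-0.006,0,0,0],[-0.084,0.004,-0.006,0,0,0],[-0.096,0.004,-0.006,0,0,0]]'
python3 -c "
from d import *
go([1,10,28],[180,0,79.2],press=True)"
```

```text
time: 5.35
tool_pos: [656.8, -79.6, 27.4]
tcp_rot: [-180.0, 0.0, 79.1]
ft_force: [0.1, 1.6, 0.2]
finger_gap: 0.0
t 5.35 target [655.7 -85.7  28. ] row [-0.025, 0.0002, -0.0025, -0.0, 0.0, -0.0008] rows>= 0.12574924842753069 0.016707823413781978
F [0.1 1.6 0.2] j [-11.3  25.   83.9  -0.   71.1  -0.4] tcp [656.8 -79.6  27.4] [-180.     0.    79.1]
```

Now I'll go in 1.5 mm steps until contact with the stop shows in the force.

```bash
python3 -m jog '[[-0.006,0,0,0,0,0],[-0.012,0,0,0,0,0],[-0.018,0,0,0,0,0],[-0.018,0,0,0,0,0]]'
python3 -m jog '[[-0.006,0,0,0,0,0],[-0.012,0,0,0,0,0],[-0.012,0,0,0,0,0]]'
python3 -c "
from d import *
go([1,10,28],[180,0,79.2],press=True)"
```

```text
time: 5.75
tool_pos: [656.1, -83.8, 27.4]
tcp_rot: [180.0, -0.0, 79.1]
ft_force: [0.4, 0.5, -0.6]
finger_gap: 0.1
time: 6.05
tool_pos: [656.7, -84.4, 28.1]
tcp_rot: [179.9, -0.2, 79.1]
ft_force: [3.9, 9.5, 0.7]
finger_gap: -0.1
t 6.05 target [655.7 -85.7  28. ] row [-0.006, -0.0031, 0.0004, 0.0006, -0.001, -0.0005] rows>= 0.033713314991557594 0.027756986294794422
F [3.9 9.5 0.7] j [-11.9  24.9  83.9   0.2  71.   -1. ] tcp [656.7 -84.4  28.1] [179.9  -0.2  79.1]
```

The force rose to about 10 N with the TCP at press y ≈ 11 mm, so the carton is at the stop. Backing off and lifting.

```bash
python3 -m jog '[[0.01,0,0,0,0,0],[0.05,0,0,0,0,0],[0.15,0,0,0,0,0],[0.25,0,-0.1,0,0,0],[0.25,0,-0.3,0,0,0],[0.25,0,-0.5,0,0,0],[0.25,0,-0.7,0,0,0],[0.25,0,-0.85,0,0,0],[0.25,0,-0.85,0,0,0],[0.25,0,-0.85,0,0,0]]'
python3 - <<'E'
from d import *
import cv2
go([0,-85,240],[180,0,79.2],press=True)
for n in("side","wrist"):
    a=cv2.cvtColor(r.snapshot(n)["pixels"],cv2.COLOR_RGB2BGR)
    if n=='side':a=cv2.resize(a[150:310,160:360],None,fx=4,fy=3.75)[:600,:800]
    cv2.imwrite(f"pics/{n}3.png",a)
E
```

```text
time: 7.05
tool_pos: [668.1, -25.2, 241.6]
tcp_rot: [179.8, 0.0, 79.1]
ft_force: [-1.0, 0.5, -0.9]
finger_gap: 0.2
t 7.05 target [ 636.9 -178.9  240. ] row [-0.627, -0.0061, 0.0063, 0.001, 0.0, -0.0008] rows>= 3.135499037504715 0.026513178013191294
F [-1.   0.5 -0.9] j [-6.5 17.4 70.6 -0.  91.9  4.4] tcp [668.1 -25.2 241.6] [179.8   0.   79.1]
```

View pics/side3.png

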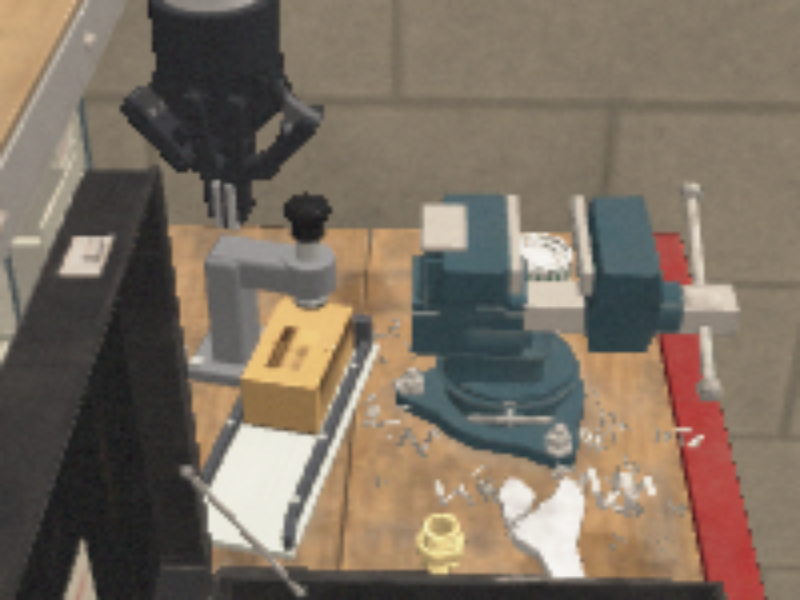

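View pics/wrist3.png

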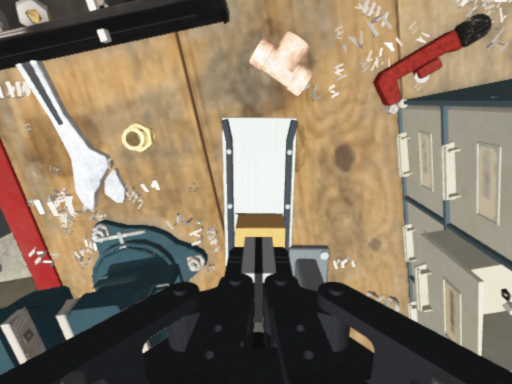

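```bash
python3 - <<'E'
from h import *
import pickle
C=pickle.load(open('c.pkl','rb'));p=np.load('press.npy');c,s=np.cos(p[2]),np.sin(p[2])
for (X,Y),z in(((245,395),59),((323,406),59),((282,425),8),((355,310),59),):
  P=ray(C['side'],((X+.5)/4-.5+160,(Y+.5)/3.75-.5+150),z)[:2]-p[:2];print(c*P[0]+s*P[1],-s*P[0]+c*P[1])
E
python3 -m jog '[[-0.16,0,0,0,0,0],[-0.32,0,0,0,0,0],[-0.48,-0.004,0,0,0,0],[-0.627,-0.006,0.006,0,0,0],[-0.627,-0.006,0.006,0,0,0],[-0.627,-0.006,0.006,0,0,0],[-0.627,-0.006,0.006,0,0,0]]'
python3 - <<'E'
from d import *
import cv2
go([0,-85,184],[180,0,79.2],press=True)
for n in("side","top"):
    a=cv2.cvtColor(r.snapshot(n)["pixels"],cv2.COLOR_RGB2BGR)
    if n=='side':a=cv2.resize(a[150:310,160:360],None,fx=4,fy=3.75)[:600,:800]
    cv2.imwrite(f"pics/{n}4.png",a)
E
```

```text
21.429212436823594 20.595907150067298
-38.739940037554454 20.02226991331419
2.5071220243233037 -4.35270370398343
-31.939859972774478 -102.70361483769285
time: 7.85
tool_pos: [635.8, -177.8, 237.0]
tcp_rot: [-179.9, -0.0, 79.1]
ft_force: [0.7, 0.1, 0.4]
finger_gap: 0.3
t 7.85 target [ 636.9 -178.9  184. ] row [-0.0033, 0.0055, 0.2118, -0.0007, -0.0003, -0.0006] rows>= 1.05972581298703 0.020662595111446202
F [0.7 0.1 0.4] j [-20.1  16.4  72.2   0.   91.5  -9.2] tcp [ 635.8 -177.8  237. ] [-179.9   -0.    79.1]
```

View pics/side4.png

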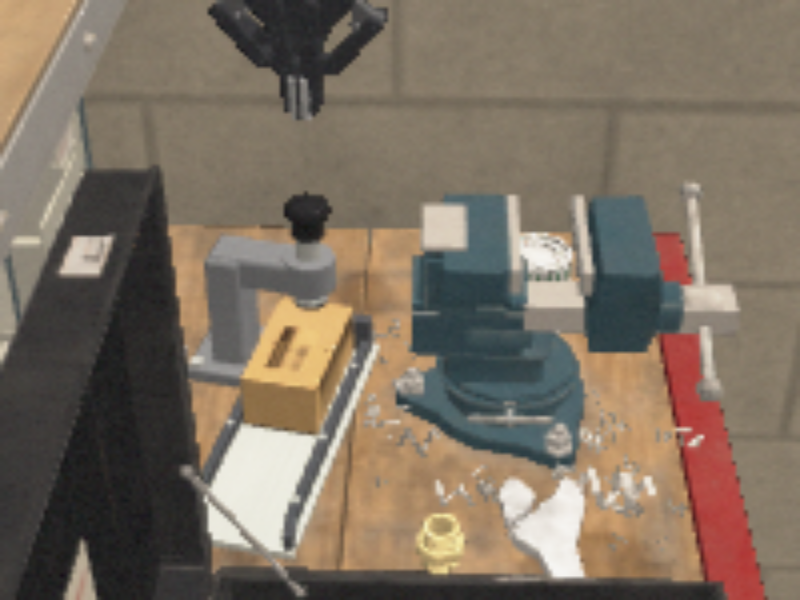

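Run:
```python
from h import *
import cv2
C=cams();p=np.load('press.npy');c,s=np.cos(p[2]),np.sin(p[2])
a=cv2.cvtColor(r.snapshot('side')["pixels"],cv2.COLOR_RGB2BGR)
a=cv2.resize(a[220:295,200:275],None,fx=8,fy=8,interpolation=cv2.INTER_CUBIC)
w=lambda m:[p[0]+c*m[0]-s*m[1],p[1]+s*m[0]+c*m[1],m[2]]
q=lambda m:tuple(int(v) for v in (proj(C['side'],w(m))-(200,220)+.5)*8)
for y0,col in((0,(255,0,0)),(7,(0,0,255))):
  for m in[(-30,y0,59),(30,y0,59),(-30,y0,8),(30,y0,8)]:cv2.circle(a,q(m),3,col,-1)
cv2.imwrite('pics/sidec.png',a)
```

```text
(no output)
```

View pics/sidec.png

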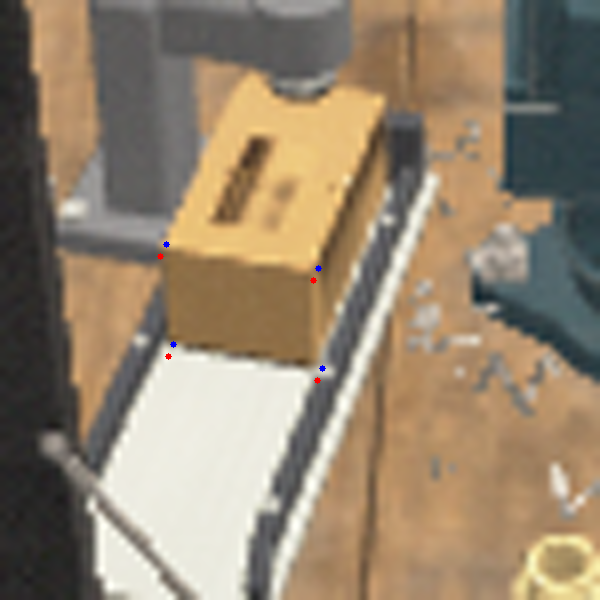

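The carton's rear edges line up with the predicted y = 0 marks (blue, e.g. at (166,244) and (318,268)), so it is at the stop. Now pressing.

```bash
python3 -m jog '[[-0.003,0.005,0.08,0,0,0],[-0.003,0.005,0.15,0,0,0],[-0.003,0.005,0.19,0,0,0],[-0.003,0.005,0.206,0,0,0],[-0.003,0.005,0.206,0,0,0]]'
python3 -m jog '[[0,0,0.012,0,0,0],[0,0,0.024,0,0,0],[0,0,0.036,0,0,0],[0,0,0.048,0,0,0],[0,0,0.06,0,0,0],[0,0,0.06,0,0,0]]'
```

```text
time: 8.6
tool_pos: [637.0, -179.6, 186.6]
tcp_rot: [-180.0, -0.0, 79.1]
ft_force: [-0.3, -0.3, 0.4]
finger_gap: 0.3
time: 9.2
tool_pos: [636.8, -179.8, 171.1]
tcp_rot: [-179.9, -0.0, 79.1]
ft_force: [-0.7, 0.3, -0.2]
finger_gap: 0.1
```

No force at z = 171, although I expected contact at 180. I'll look before going further.

Run:
```python
from h import *
import cv2
C=cams();p=np.load('press.npy');c,s=np.cos(p[2]),np.sin(p[2])
w=lambda m:[p[0]+c*m[0]-s*m[1],p[1]+s*m[0]+c*m[1],m[2]]
for n,o,S in(('side',(190,160),(100,75)),('top',(240,140),(100,75))):
  a=cv2.cvtColor(r.snapshot(n)["pixels"],cv2.COLOR_RGB2BGR)
  a=cv2.resize(a[o[1]:o[1]+S[1],o[0]:o[0]+S[0]],None,fx=8,fy=8,interpolation=cv2.INTER_CUBIC)
  for m,col in((w((0,-85,180)),(255,0,0)),(r.sense()['tool_pos'],(0,0,255))):
    cv2.circle(a,tuple(int(v) for v in (proj(C[n],m)-o+.5)*8),3,col,-1)
  cv2.imwrite(f'pics/{n}5.png',a)
print(r.sense()['ft_force'],r.sense()['tool_pos'])
```

```text
[0.02758113 0.5436262  0.37211025] [ 637.27741337 -179.93918458  172.04638311]
```

View pics/side5.png

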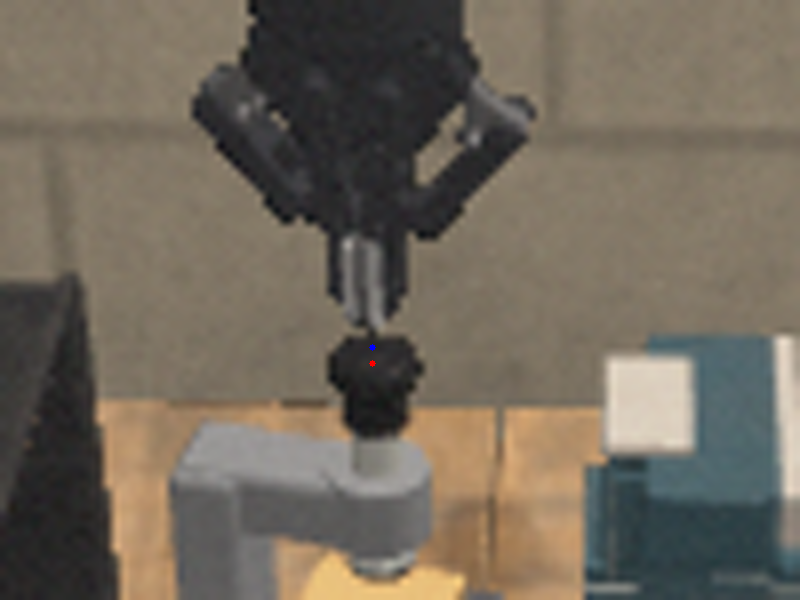

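View pics/top5.png

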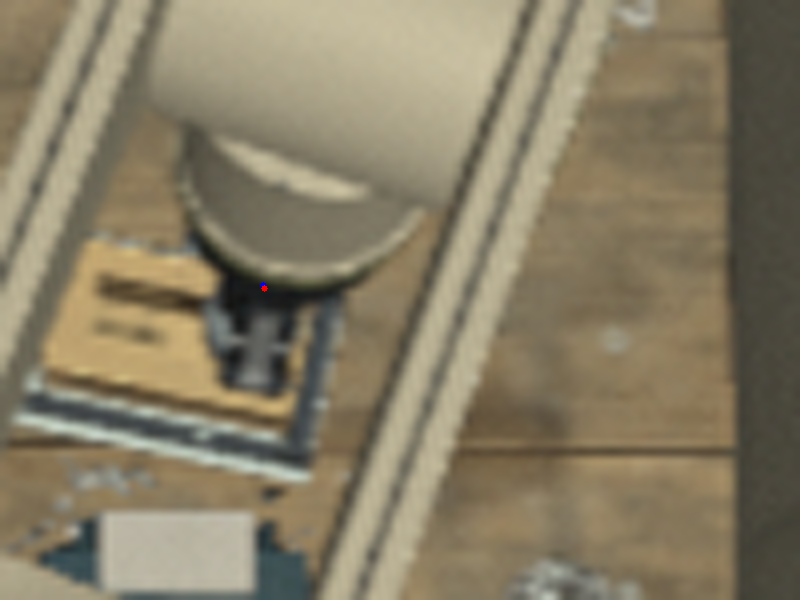

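The tips, at about (368,327), are still just above the head top at (375,340), so the closed fingers physically end roughly 13 mm behind the reported TCP. The head sits where the model predicts. I'll continue down and watch the force.

```bash
python3 -m jog '[[0,0,0.012,0,0,0],[0,0,0.024,0,0,0],[0,0,0.03,0,0,0],[0,0,0.03,0,0,0]]'
python3 -m jog '[[0,0,0.012,0,0,0],[0,0,0.024,0,0,0],[0,0,0.024,0,0,0]]'
```

```text
time: 9.8
tool_pos: [636.9, -179.8, 163.8]
tcp_rot: [-179.9, -0.0, 79.1]
ft_force: [0.3, 0.3, 0.5]
finger_gap: 0.2
time: 10.1
tool_pos: [637.1, -179.9, 157.9]
tcp_rot: [-180.0, -0.0, 79.1]
ft_force: [1.1, 0.8, 0.4]
finger_gap: 0.1
```

Run:
```python
from h import *
import cv2
a=cv2.cvtColor(r.snapshot('side')["pixels"],cv2.COLOR_RGB2BGR)
o=(190,160)
a=cv2.resize(a[160:235,190:290],None,fx=8,fy=8,interpolation=cv2.INTER_CUBIC);cv2.imwrite('pics/side6.png',a)
b=cv2.cvtColor(r.snapshot('wrist')["pixels"],cv2.COLOR_RGB2BGR);cv2.imwrite('pics/wrist6.png',b)
print(r.sense()['ft_force'],r.sense()['tool_pos'])
```

```text
[-0.18519336  0.14919107  0.25750821] [ 637.1043143  -179.90278327  158.28943878]
```

View pics/side6.png

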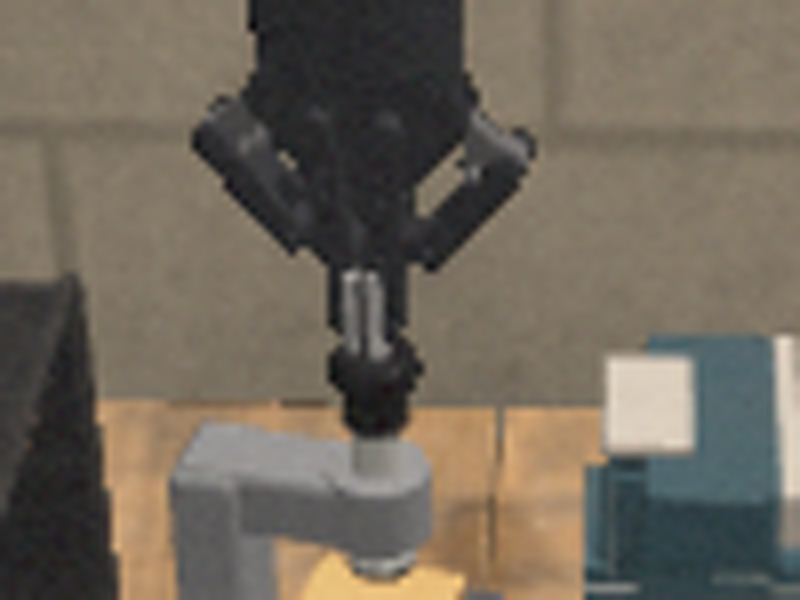

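View pics/wrist6.png

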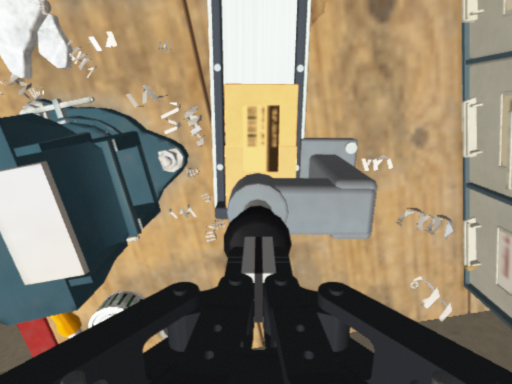

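The tips are now right at the head centre: side (368,352), wrist (258,240). I'll continue down.

```bash
python3 -m jog '[[0,0,0.008,0,0,0],[0,0,0.016,0,0,0],[0,0,0.016,0,0,0]]'
python3 -m jog '[[0,0,0.008,0,0,0],[0,0,0.016,0,0,0],[0,0,0.016,0,0,0]]'
```

```text
time: 10.5
tool_pos: [637.4, -180.0, 154.7]
tcp_rot: [180.0, 0.0, 79.1]
ft_force: [-0.8, 0.3, 3.9]
finger_gap: 0.2
time: 10.8
tool_pos: [637.4, -180.0, 150.9]
tcp_rot: [180.0, 0.0, 79.1]
ft_force: [-1.8, 1.3, 5.8]
finger_gap: -0.2
```

Contact came at about z = 157, so the stop should be near z = 137.

```bash
python3 -m jog '[[0,0,0.01,0,0,0],[0,0,0.02,0,0,0],[0,0,0.03,0,0,0],[0,0,0.04,0,0,0],[0,0,0.04,0,0,0]]'
python3 -m jog '[[0,0,0.008,0,0,0],[0,0,0.016,0,0,0],[0,0,0.016,0,0,0]]'
```

```text
time: 11.3
tool_pos: [637.4, -180.0, 141.5]
tcp_rot: [179.9, 0.0, 79.1]
ft_force: [-3.8, 1.2, 8.8]
finger_gap: -0.2
time: 11.6
tool_pos: [637.5, -180.0, 137.8]
tcp_rot: [179.9, 0.0, 79.1]
ft_force: [-4.1, 1.1, 11.5]
finger_gap: 0.1
```

```bash
python3 -m jog '[[0,0,0.006,0,0,0],[0,0,0.012,0,0,0],[0,0,0.012,0,0,0],[0,0,0.012,0,0,0]]'
```

```text
time: 12.0
tool_pos: [637.7, -180.1, 137.6]
tcp_rot: [179.9, 0.0, 79.1]
ft_force: [-12.6, 4.1, 24.1]
finger_gap: -0.0
```

It's on the stop: 24 N with z no longer moving. I'll hold briefly, then retract straight up.

```bash
python3 -m jog '[[0,0,0.003,0,0,0],[0,0,0.003,0,0,0],[0,0,0.003,0,0,0]]'
python3 -m jog '[[0,0,-0.03,0,0,0],[0,0,-0.06,0,0,0],[0,0,-0.1,0,0,0],[0,0,-0.2,0,0,0],[0,0,-0.36,0,0,0],[0,0,-0.52,0,0,0],[0,0,-0.6,0,0,0],[0,0,-0.6,0,0,0],[0,0,-0.6,0,0,0]]'
python3 - <<'E'
from h import *
import cv2
a=cv2.cvtColor(r.snapshot('side')["pixels"],cv2.COLOR_RGB2BGR)
a=cv2.resize(a[195:295,190:290],None,fx=6,fy=6,interpolation=cv2.INTER_CUBIC);cv2.imwrite('pics/side7.png',a)
b=cv2.cvtColor(r.snapshot('top')["pixels"],cv2.COLOR_RGB2BGR);cv2.imwrite('pics/top7.png',b)
print(r.sense()['ft_force'],r.sense()['tool_pos'])
E
```

```text
time: 12.3
tool_pos: [637.7, -180.1, 137.5]
tcp_rot: [179.8, 0.0, 79.1]
ft_force: [-14.9, 4.2, 27.4]
finger_gap: 0.2
time: 13.2
tool_pos: [637.3, -179.9, 282.3]
tcp_rot: [180.0, 0.0, 79.1]
ft_force: [0.1, 0.6, -0.5]
finger_gap: -0.0
[-0.14990934 -0.10625368 -0.97044095] [ 636.37978644 -179.6355051   280.20518839]
```

View pics/side7.png

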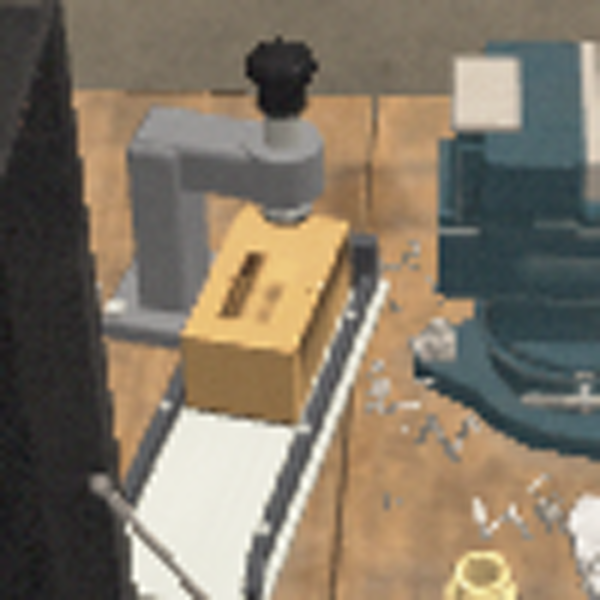

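View pics/top7.png

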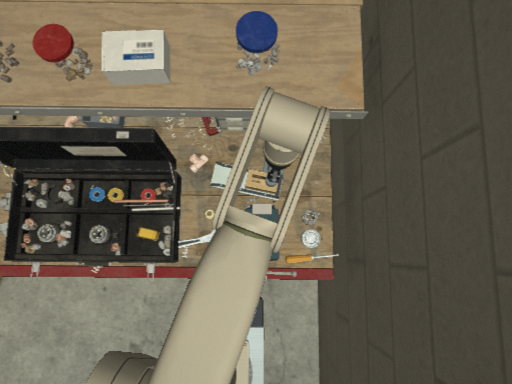

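The plunger head is back up (side row about 202, as at the start). The carton's rear bottom edge is unchanged at row about 265. The nipple (210,213), die head (311,216) and tin (311,238) have not moved, and the robot is clear of everything.

```bash
python3 -c "
from bench import r
print(r.hand_in())"
```

```text
the job is handed in; nothing more can be done
None
```

I slid the carton along the bed to the end stop, pressed the plunger down to its stop, let it spring back, and handed the job in at about 13 s.

**Carton:** I pushed it with the closed fingers about 60 mm until the force rose to about 10 N at the stop. In the last pictures its trailing end sits at about y = 0 in the press frame.

**Plunger:** Contact came at TCP z ≈ 157 mm. The tool stopped moving at about 137.5 mm, with the upward force rising to 27 N, which is about 20 mm of travel. I held it there for a few tenths of a second.

**Final checks:** After retracting to z ≈ 280 mm, the plunger head was back at its starting image height. The carton had not moved, the three bystanders looked unmoved, and the wrist force was about zero.

**Disagreement:** When pressing, the closed fingertips seemed to end above the reported TCP (about 15 mm in the picture; contact came 23 mm lower than I expected). I therefore used force and pictures, not the height, to find contact and the stop.

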